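# Tare the bead-counting scale with its two-key chord

### The job

Tare the bead-counting scale with the empty dish on it: press its two blue keys down together, one fingertip on each, and hold both fully down for at least two seconds, then let both come up. Then press the green key fully down to confirm, let it come up, and finish clear of the scale. Nothing is to be picked up or shoved: the scale, the dish on its pan and the other things on the table stay where they are, and the green key is not to go down while a blue one is.

Things in the scene. Friction and masses are not known exactly. Their poses are not given: they have to be found in the camera images.
- scale: White bench scale, loose, about 1.2 kg, 180 (x) by 230 (y) mm, deck 34 mm high. Origin: centre of its underside. At its front (-x side) three round keys in a row along y, 24 mm across, 64 mm apart, tops 10 mm above the deck when up, 4 mm when down; behind them a round steel pan, 108 mm across. With the pan beyond the keys, left (+y) to right: blue, blue, green.
- blue_left_top (a point): Centre of the top face of the outer blue key (the one at the end of the row, scale frame x -62, y +64 mm, 44 mm above the table when up). Moves with the key.
- blue_mid_top (a point): Centre of the top face of the other blue key, the middle one of the row (scale frame x -62, y 0 mm, 44 mm above the table when up). Moves with the key.
- green_top (a point): Centre of the top face of the green key, the other end of the row (scale frame x -62, y -64 mm, 44 mm above the table when up). Moves with the key.
- blue_left (a joint): Outer blue key. Key travel in m: 0 = up, 0.006 = fully down. Spring return; it starts to move at about 0.75 N and needs 2.5 N to be fully down.
- blue_mid (a joint): Middle blue key. Key travel in m: 0 = up, 0.006 = fully down. Spring return; it starts to move at about 0.75 N and needs 2.5 N to be fully down.
- green (a joint): Green key. Key travel in m: 0 = up, 0.006 = fully down. Spring return; it starts to move at about 0.75 N and needs 2.5 N to be fully down.
- pan (a point): Centre of the top of the scale's round steel pan, 40 mm above the table, at scale frame x +30, y 0 mm.
- dish: Empty pink bead dish, 76 mm across the rim, 22 mm high, 60 g, standing loose on the pan (its rim 62 mm above the table). Origin: centre of its underside.
- spool: Thread spool, wooden ends and red thread, 38 mm across, 38 mm high, standing beside the scale's green-key end. Origin: centre of its underside.
- marker: White marker pen with black cap, 135 x 15 x 14 mm, lying along its x beside the scale's blue-key end. Origin: on its underside, near the middle.
- tray: White open bead tray with six compartments of coloured beads, 140 x 110 x 22 mm. Origin: centre of its underside.
- phone: Black smartphone lying flat, 72 x 148 x 9 mm. Origin: centre of its underside.
- jar: Amber jar with a brass cap, 48 mm across, 65 mm high. Origin: centre of its underside.
- scissors: Small scissors with cream handles lying flat, about 170 mm long, 8 mm high. Origin: on the table below the pivot.
Not all that is in view belongs to the job. Leave any purple or yellow look-alike of the dish alone.

How it is judged:
By the outcome, as a careful person would: the job done as asked, in the order asked, and still so for the second after the job is handed in, with the robot touching nothing.
It also fails if it takes over 48 s, if anything falls off the work surface, if the arm or the gripper's body presses on something with over 40 N, if the wrist force passes 120 N, or if a joint passes its speed limit or range.

### The arm

A 6-joint arm with a two-finger parallel gripper is mounted at the origin on the work surface. World frame = base frame: x ahead of the robot, y to its left, z up, the work surface at z = 0. Lengths are in mm, angles in rad, forces in N, time in s.
With the tool pointing down it reaches from about 275 to 825 mm from the base axis. Payload 5.2 kg.
Tool frame: the origin (TCP) lies at the very end of the fingers, on their centre line; the grasp point (between the pads) lies 19 mm behind it; z points along the fingers, y is the direction in which the jaws open and shut (so a half turn about z gives the same grasp; the last joint's range is limited). The gripper opens to 93 mm and grips with 3 to 60 N. Pads are 15 mm wide; open, the fingers measure 128 mm over their backs; the gripper's body (75 mm by 188 mm) begins 65 mm behind the grasp point.
Start: joints at [-1.392, 0.259, 1.535, -0, 1.348, -0.203], TCP at [204.946, -510.394, 218.653] pointing down, gripper open.
Joint ranges: [-3.14, 3.14], [-0.91, 2.08], [0.19, 2.58], [-1.22, 4.36], [0.22, 2.71], [-3.12, 3.12]. Speed limits (rad/s): [2.57, 2.57, 3.14, 3.14, 3.14, 3.14].

### API

Orientations are given as [roll, pitch, yaw] about the fixed x, y, z axes, in that order (R = Rz(yaw) Ry(pitch) Rx(roll)).
In Python, from bench import robot gives the robot as it stands. The module is installed in compiled form; this text tells all that it offers. Calls block until the motion is done:
- robot.move_ptp(position, orientation): joint-space move of the TCP to a pose.
- robot.move_linear(position, ori=None, speed=150, f_stop=None): straight line of the TCP; ori=None keeps the orientation; speed is the mean speed in mm/s. With f_stop (N) it stops when the force on the tool has changed by that much, and returns True; else False.
- robot.move_j(angles): joint-space move.
- robot.move_gripper(opening): opening from 0.0 (shut) to 1.0 (fully open); the grip force is fixed at half the most; returns when the fingers have stopped.
- robot.sleep(seconds).
- robot.inverse_kinematics(position, orientation): joint angles nearest the present ones, or None.
- robot.get_image(name): name is "side" or "top" or "wrist"; returns a dict with "img" (400x640x3 uint8, blue, green, red), "fovy" (degrees; the focal length in pixels is half the picture's height over the tangent of half this angle, whatever the lens; pixels are square), "cx", "cy" (the principal point, pixels), "k1" (the pictures are not rectified: a ray, as slopes to the right and down, at radius r is drawn at 1 + k1 r^2 times it, then the intrinsics apply), "eye" and "orientation" of the camera in the world. Camera axes: x right, y down, z forward; pixel columns grow to the right and rows downward; lengths in mm; the calibration is good to about 2 mm. A picture is of the moment at which its call begins. There is no depth.
A pose or a line that the arm cannot do raises robot.MotionError and nothing moves.
- robot.hand_in(): hands the job in, once; it reports no verdict.
Readings, each from a call of its own:
- robot.current_t(): time.
- robot.current_qpos(): joint angles.
- robot.current_joint_vel(): joint speeds.
- robot.current_joint_efforts(): joint torques, N m.
- robot.current_tcp_pos(): TCP position.
- robot.current_eef_rot(): TCP orientation.
- robot.current_contact_force(): force on the tool from outside, world axes, zero at the start.
- robot.current_ft_torque(): the same for the moment, N m.
- robot.current_gripper_width(): opening from 0.0 (shut) to 1.0 (fully open).
Only numpy, scipy, OpenCV 4.12 (cv2) and the standard library are available. Lean on these libraries where they do the work, as an engineer would, in place of code of your own. Each camera call takes 0.05 s, during which the arm holds its last target.

## Working session

There is one attempt and no reset: what is moved stays moved. The work goes in short steps, each a Python script; the robot and the scene stay as the last script left them, time stands still between calls to the robot, and variables do not carry over. Pictures are saved under pics/ and viewed, and the job is handed in when it is done.

```bash
mkdir -p pics; ls; cat > h.py <<'E'
import numpy as np, cv2, json
from bench import robot
def snap(n,fn):
    d=robot.get_image(n); cv2.imwrite(f'pics/{fn}.png',d['img'])
    m={k:(np.asarray(v).tolist()) for k,v in d.items() if k!='img'}
    json.dump(m,open(f'pics/{fn}.json','w')); print(n,m); return d
E
python3 - <<'E'
from h import *
print(robot.current_t())
snap('top','top0'); snap('side','side0')
E
```

```text
pics
0.0
top {'fovy': 42.028941282550754, 'cx': 325.87665153190966, 'cy': 194.07224125539918, 'k1': -0.04241001167849982, 'eye': [491.19534794310323, -14.238340873002391, 1216.4120144689007], 'orientation': [-3.0736111135982798, 0.02892824561552243, -1.55839951534848]}
side {'fovy': 57.99325245614564, 'cx': 325.63393908743376, 'cy': 198.83811830058232, 'k1': -0.01874024158081466, 'eye': [487.66589475459807, -534.7475172609588, 708.2213275557828], 'orientation': [-2.4361263555063135, -0.001845091710705793, -0.16872569815889937]}
```

View pics/top0.png

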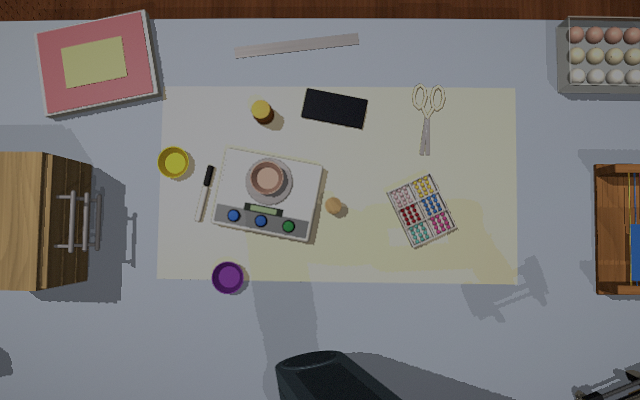

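View pics/side0.png

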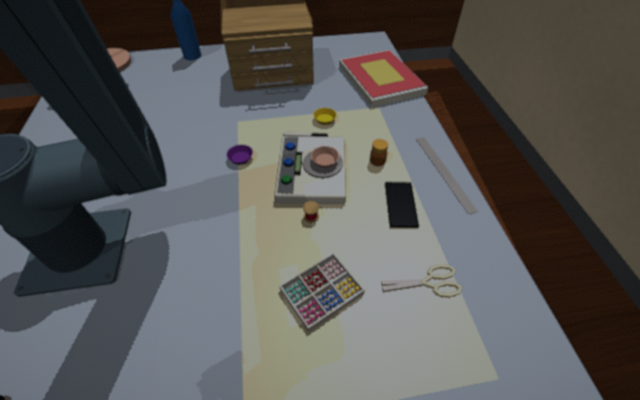

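The top view shows the scale near (268,195), with blue keys at about (233,215) and (261,221), and green at (288,226). The purple dish is at (228,278), the marker at (205,193) and the spool at (333,206). I'll enlarge that area.

```bash
python3 - <<'E'
import cv2
i=cv2.imread('pics/top0.png')[140:300,190:350]
cv2.imwrite('pics/top0c.png',cv2.resize(i,(800,800),interpolation=cv2.INTER_CUBIC)[:600])
i=cv2.imread('pics/side0.png')[120:220,260:360]
cv2.imwrite('pics/side0c.png',cv2.resize(i,(600,600),interpolation=cv2.INTER_CUBIC))
E
```

```text
(no output)
```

View pics/top0c.png

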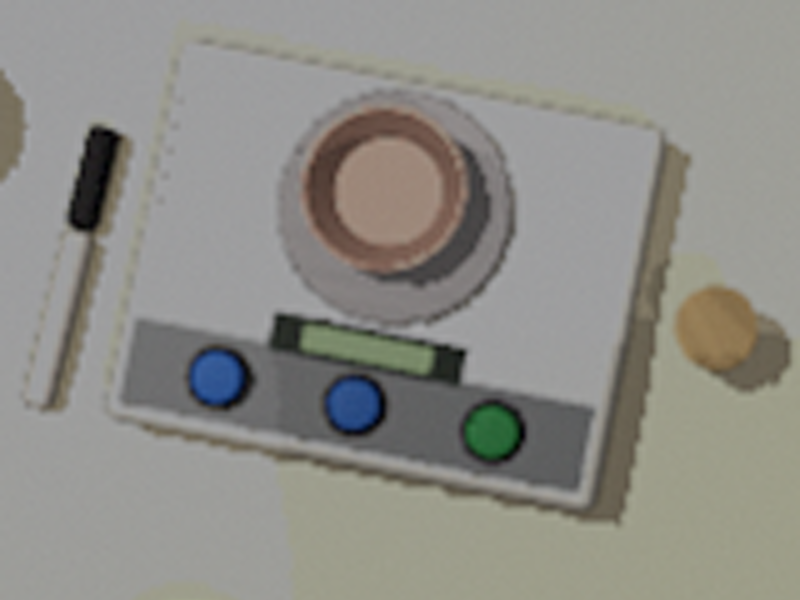

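View pics/side0c.png

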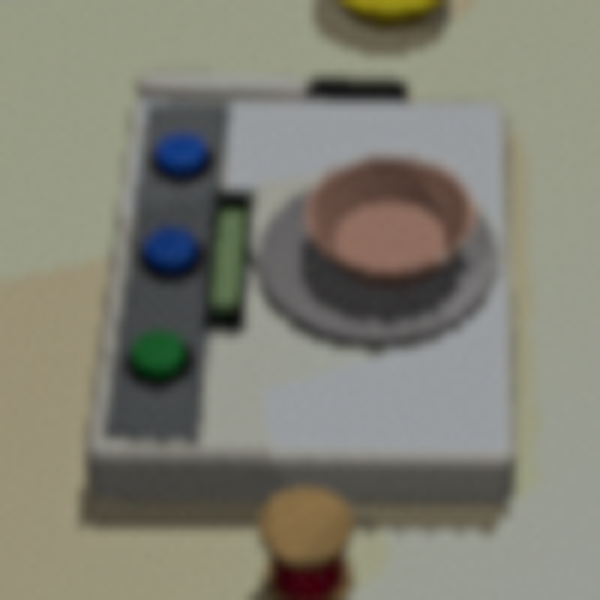

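```bash
cat >> h.py <<'E'
from scipy.spatial.transform import Rotation as R
def p2w(fn,uv,z):
    m=json.load(open(f'pics/{fn}.json')); f=200/np.tan(np.radians(m['fovy'])/2)
    K=np.array([[f,0,m['cx']],[0,f,m['cy']],[0,0,1]])
    q=cv2.undistortPoints(np.array(uv,float).reshape(-1,1,2),K,np.array([m['k1'],0,0,0,0.])).reshape(-1,2)
    d=R.from_euler('xyz',m['orientation']).apply(np.c_[q,np.ones(len(q))]); e=np.array(m['eye'])
    return e+d*((z-e[2])/d[:,2])[:,None]
def crop(uv,s,o): return (np.array(uv,float)+.5)/s-.5+np.array(o)
E
python3 - <<'E'
from h import *
np.set_printoptions(precision=1,suppress=True)
a=p2w('top0',crop([(217,378),(354,405),(492,431)],5,(190,140)),44)
b=p2w('side0',crop([(182,154),(171,249),(159,354)],6,(260,120)),44)
for p in(a,b):
    v=p[0]-p[2]; print(p,np.linalg.norm(np.diff(p,axis=0),axis=1),'yaw',np.arctan2(-v[0],v[1]))
print('dish rim',p2w('top0',crop([(386,190)],5,(190,140)),62),'spool',p2w('top0',crop([(716,327)],5,(190,140)),38),'marker',p2w('top0',crop([(40,405),(105,130)],5,(190,140)),12))
print(p2w('top0',[(228,278)],30), robot.current_eef_rot())
E
```

```text
[[520.4 230.7  44. ]
 [509.  168.   44. ]
 [498.1 105.2  44. ]] [63.7 63.7] yaw -0.17650278719754392
[[519.1 231.3  44. ]
 [507.7 169.1  44. ]
 [496.2 106.   44. ]] [63.3 64.1] yaw -0.18071599730220841
dish rim [[605.  152.8  62. ]] spool [[546.4   4.9  38. ]] marker [[507.6 320.4  12. ]
 [637.  293.3  12. ]]
[[377.6 241.8  30. ]] [-3.1 -0.   0.4]
```

Both cameras agree to about 2 mm, and the key spacing comes out at 63.7 mm against the 64 given. Next I'll move above the midpoint of the blue keys, set the fingers to 64 mm between centres and check.

```bash
python3 - <<'E'
from h import *
np.set_printoptions(precision=3,suppress=True)
o=[np.pi,0,-0.178]
robot.move_ptp([514.1,199.8,160],o)
robot.move_gripper(0.5)
robot.move_linear([514.1,199.8,75],speed=80)
robot.sleep(.3)
print(robot.current_t(),robot.current_tcp_pos(),robot.current_eef_rot(),robot.current_gripper_width(),robot.current_contact_force(),robot.current_qpos())
for n in('wrist','top','side'):
    d=snap(n,n+'1')
i=cv2.imread('pics/top1.png')[140:260,190:350]; cv2.imwrite('pics/top1c.png',cv2.resize(i,(800,600),interpolation=cv2.INTER_CUBIC))
i=cv2.imread('pics/side1.png')[100:220,240:380]; cv2.imwrite('pics/side1c.png',cv2.resize(i,(700,600),interpolation=cv2.INTER_CUBIC))
E
```

```text
5.2583 [514.29  199.846  75.338] [-3.141 -0.001 -0.178] 0.5011453561054147 [1.131 0.14  0.409] [ 0.168  0.398  1.717 -0.     1.026  1.917]
wrist {'fovy': 59.94912039241034, 'cx': 325.1008177522199, 'cy': 198.5509580185791, 'k1': -0.03715991095354731, 'eye': [587.2540629861156, 186.66016110395853, 240.56228450519393], 'orientation': [2.87632750724792, -0.0003948501964468054, -1.7477264674395974]}
top {'fovy': 42.028941282550754, 'cx': 325.87665153190966, 'cy': 194.07224125539918, 'k1': -0.04241001167849982, 'eye': [491.19534794310323, -14.238340873002391, 1216.4120144689007], 'orientation': [-3.0736111135982798, 0.02892824561552243, -1.55839951534848]}
side {'fovy': 57.99325245614564, 'cx': 325.63393908743376, 'cy': 198.83811830058232, 'k1': -0.01874024158081466, 'eye': [487.66589475459807, -534.7475172609588, 708.2213275557828], 'orientation': [-2.4361263555063135, -0.001845091710705793, -0.16872569815889937]}
```

View pics/wrist1.png

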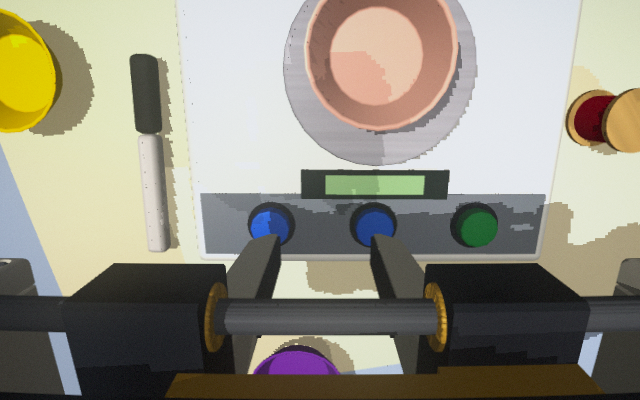

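View pics/side1c.png

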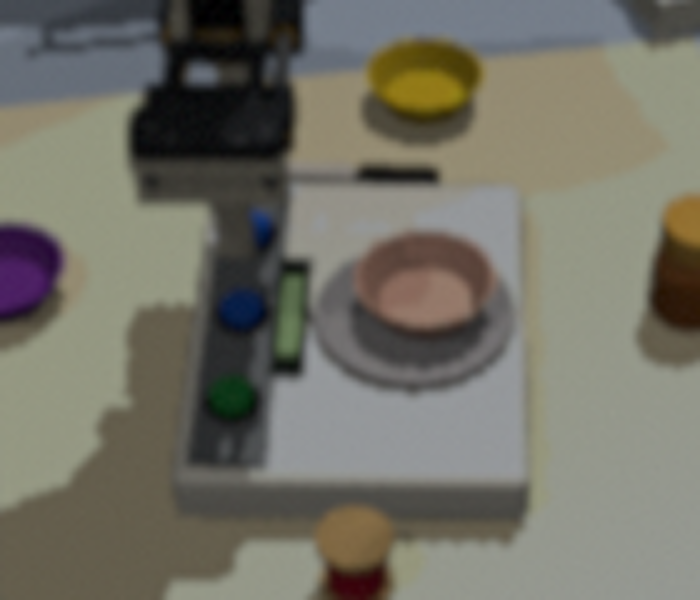

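```bash
python3 - <<'E'
from h import *
np.set_printoptions(precision=1,suppress=True)
i=cv2.imread('pics/wrist1.png')[190:290,210:410]; cv2.imwrite('pics/wrist1c.png',cv2.resize(i,(800,400),interpolation=cv2.INTER_CUBIC))
print(p2w('wrist1',[(271,224),(375,224),(476,224)],44))
E
```

```text
[[524.8 230.7  44. ]
 [513.8 169.3  44. ]
 [502.9 109.1  44. ]]
```

View pics/wrist1c.png

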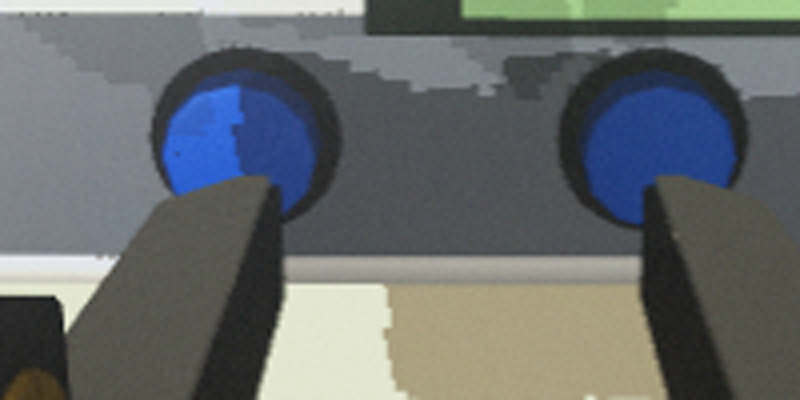

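```bash
python3 - <<'E'
from h import *
np.set_printoptions(precision=1,suppress=True)
print(p2w('wrist1',crop([(240,165),(660,162)],4,(210,190)),44))
print('tips',p2w('wrist1',crop([(270,178),(240,178),(165,202),(660,178)],4,(210,190)),75.3))
robot.move_gripper(0.6)
snap('wrist','wrist2')
i=cv2.imread('pics/wrist2.png')[190:290,210:410]; cv2.imwrite('pics/wrist2c.png',cv2.resize(i,(800,400),interpolation=cv2.INTER_CUBIC))
E
```

```text
[[520.7 232.5  44. ]
 [510.  170.1  44. ]]
tips [[528.9 221.8  75.3]
 [529.6 225.6  75.3]
 [528.  235.8  75.3]
 [520.2 173.   75.3]]
wrist {'fovy': 59.94912039241034, 'cx': 325.1008177522199, 'cy': 198.5509580185791, 'k1': -0.03715991095354731, 'eye': [587.1812153753709, 186.63759037128784, 240.18294867963107], 'orientation': [2.8757241787423014, -0.000612378811037706, -1.747743227150655]}
```

View pics/wrist2c.png

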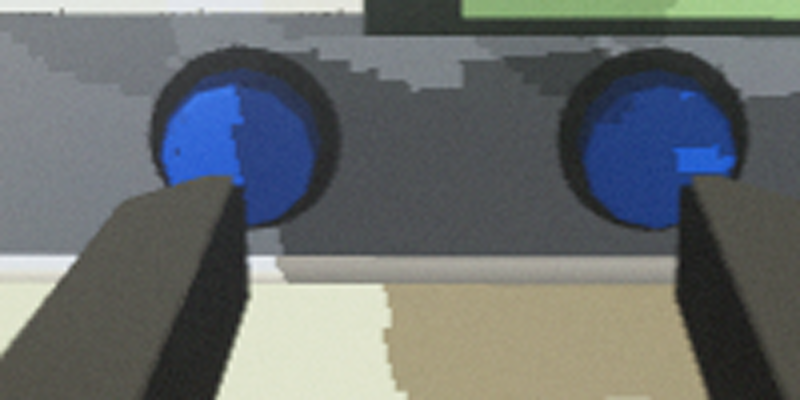

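The tip's lowest part is near the inner edge, because the outer side is bevelled. I'll use an opening of about 0.57 so that contact is central either way, then shift about 1 mm to average the three camera estimates and press.

```bash
python3 - <<'E'
from h import *
np.set_printoptions(precision=2,suppress=True)
P=[514.5,200.3]
robot.move_gripper(0.57)
robot.move_linear(P+[52],speed=50); robot.sleep(.2)
f0=np.array(robot.current_contact_force()); print(robot.current_tcp_pos(),f0)
s=robot.move_linear(P+[37.0],speed=15,f_stop=14); 
t=robot.current_t()
print('stop',s,t,robot.current_tcp_pos(),robot.current_contact_force()-f0)
robot.sleep(.3); print(robot.current_tcp_pos(),robot.current_contact_force()-f0,robot.current_ft_torque())
snap('wrist','wrist3');
i=cv2.imread('pics/wrist3.png')[140:290,210:500]; cv2.imwrite('pics/wrist3c.png',cv2.resize(i,None,fx=2.7,fy=2.7,interpolation=cv2.INTER_CUBIC))
E
```

```text
[514.8  200.37  52.32] [ 0.75 -0.53  0.42]
stop True 7.9083 [514.53 200.32  38.32] [-1.3   0.14  5.16]
[514.52 200.27  38.3 ] [-1.6   0.73  5.22] [0.02 0.16 0.02]
wrist {'fovy': 59.94912039241034, 'cx': 325.1008177522199, 'cy': 198.5509580185791, 'k1': -0.03715991095354731, 'eye': [587.5792511361108, 187.15280444167985, 203.5042678216147], 'orientation': [2.875849041695757, -0.0006392030930058024, -1.747661792936832]}
```

View pics/wrist3c.png

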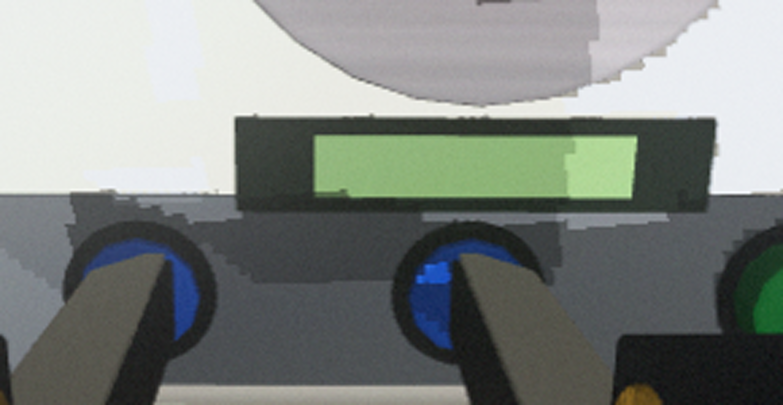

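Force is 5.2 N at z = 38.3, so the keys are just at the bottom. I'll press a little further for margin.

```bash
python3 - <<'E'
from h import *
np.set_printoptions(precision=2,suppress=True)
f0=np.array([.75,-.53,.42])
for z in (37.7,37.3,36.9,36.5):
    s=robot.move_linear([514.5,200.3,z],speed=5,f_stop=25); robot.sleep(.15)
    f=robot.current_contact_force()-f0
    print(z,s,robot.current_t(),robot.current_tcp_pos(),f,robot.current_ft_torque())
    if f[2]>13: break
E
```

```text
37.7 False 8.6583 [514.52 200.3   38.26] [-2.67 -0.2   7.  ] [-0.03  0.4  -0.01]
37.3 False 9.0583 [514.53 200.29  38.19] [-3.87 -0.86  9.61] [-0.07  0.6  -0.08]
36.9 False 9.4583 [514.57 200.29  38.15] [-3.22 -0.1  11.87] [-0.14  0.72  0.01]
36.5 False 9.8583 [514.59 200.29  38.11] [-6.15 -1.35 14.76] [-0.17  0.91 -0.02]
```

The contact is now stiff: force rises while z stays near 38.1, so both keys are bottomed. I'll back off to about 10 N to limit the sideways load, hold, and look.

```bash
python3 - <<'E'
from h import *
np.set_printoptions(precision=2,suppress=True)
f0=np.array([.75,-.53,.42])
robot.move_linear([514.5,200.3,37.2],speed=5)
for k in range(3):
    print(robot.current_t(),robot.current_tcp_pos(),robot.current_contact_force()-f0)
    robot.sleep(1.1)
snap('wrist','wrist4');snap('side','side4')
i=cv2.imread('pics/side4.png')[100:220,240:380]; cv2.imwrite('pics/side4c.png',cv2.resize(i,(700,600),interpolation=cv2.INTER_CUBIC))
E
```

```text
10.15 [514.53 200.29  38.19] [-4.07 -0.89 10.67]
11.25 [514.56 200.32  38.21] [-4.52  0.23 10.6 ]
12.35 [514.52 200.31  38.18] [-4.82 -0.3  10.24]
wrist {'fovy': 59.94912039241034, 'cx': 325.1008177522199, 'cy': 198.5509580185791, 'k1': -0.03715991095354731, 'eye': [587.7324405393019, 187.2004379015502, 203.36397325219312], 'orientation': [2.8752171044200026, -0.0009632124660607921, -1.7475569303248095]}
side {'fovy': 57.99325245614564, 'cx': 325.63393908743376, 'cy': 198.83811830058232, 'k1': -0.01874024158081466, 'eye': [487.66589475459807, -534.7475172609588, 708.2213275557828], 'orientation': [-2.4361263555063135, -0.001845091710705793, -0.16872569815889937]}
```

View pics/wrist4.png

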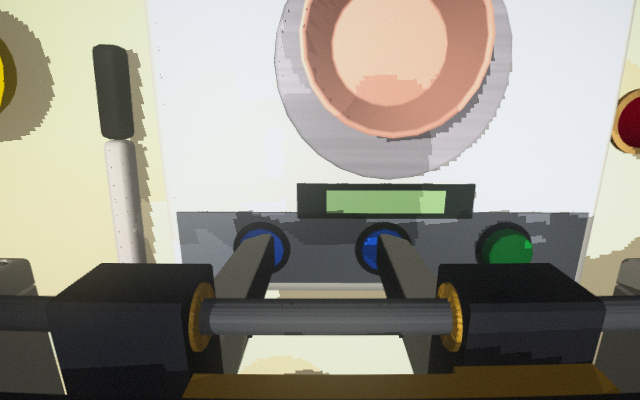

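View pics/side4c.png

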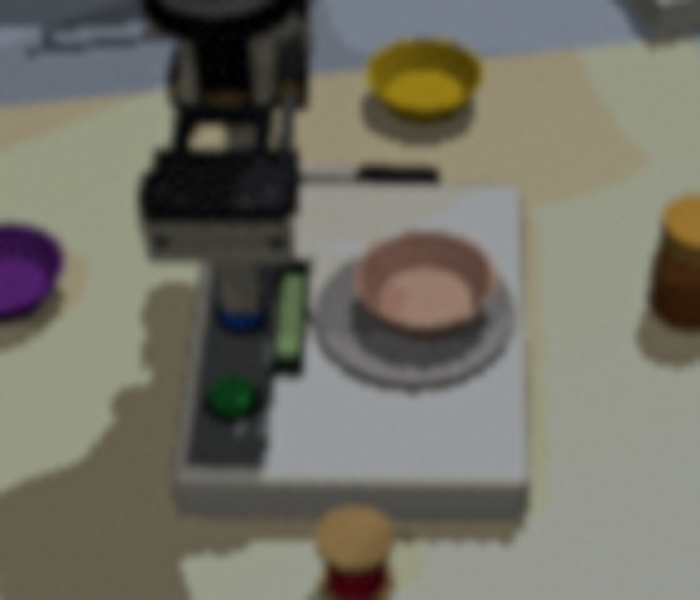

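The wrist view shows both fingertips on the blue keys at (262,247) and (384,247), both sunk, with green at (505,248) still raised. In the side view the scale and dish have not moved. They have been held down for about 4.5 s. I'll release and press green with the gripper shut.

```bash
python3 - <<'E'
from h import *
np.set_printoptions(precision=2,suppress=True)
robot.move_linear([514.5,200.3,95],speed=50)
robot.move_gripper(0.0)
G=[497.5,105.8]
robot.move_linear(G+[80],speed=80); robot.sleep(.3)
print(robot.current_t(),robot.current_tcp_pos(),robot.current_gripper_width(),robot.current_contact_force())
snap('wrist','wrist5')
E
```

```text
17.475 [497.51 106.05  80.01] 0.009886046366587084 [ 0.73 -0.39  0.8 ]
wrist {'fovy': 59.94912039241034, 'cx': 325.1008177522199, 'cy': 198.5509580185791, 'k1': -0.03715991095354731, 'eye': [570.777009135045, 92.95892456503364, 245.1395768075262], 'orientation': [2.8747544815784907, -0.0010163959021156632, -1.7472278342703347]}
```

View pics/wrist5.png

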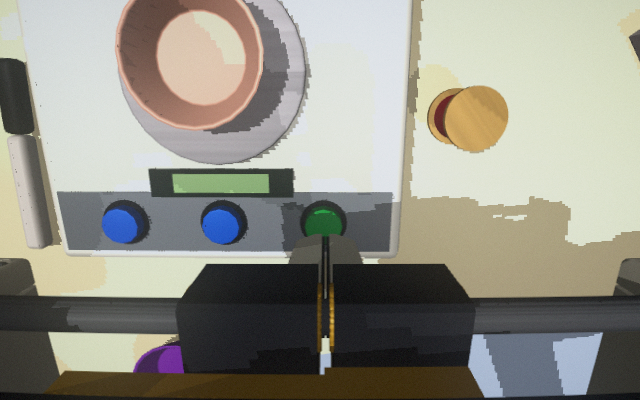

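The blue keys at (121,224) and (222,224) are up again. The shut tips at (325,237) line up with the green key at (323,223), so I'll press green.

```bash
python3 - <<'E'
from h import *
np.set_printoptions(precision=2,suppress=True)
G=[497.5,105.8]
robot.move_linear(G+[52],speed=50); robot.sleep(.2)
f0=np.array(robot.current_contact_force())
robot.move_linear(G+[38.6],speed=15,f_stop=14)
for z in (37.9,37.4,36.9,36.5,36.1):
    robot.move_linear(G+[z],speed=5,f_stop=20); robot.sleep(.15)
    f=robot.current_contact_force()-f0
    print(z,robot.current_t(),robot.current_tcp_pos(),f)
    if f[2]>8: break
robot.sleep(.6)
print(robot.current_tcp_pos(),robot.current_contact_force()-f0)
snap('wrist','wrist6')
E
```

```text
37.9 19.9167 [497.54 105.79  38.22] [-1.96 -0.36  5.96]
37.4 20.3167 [497.53 105.79  38.09] [-1.62  0.29  8.46]
[497.53 105.81  38.09] [-2.83 -0.69  8.71]
wrist {'fovy': 59.94912039241034, 'cx': 325.1008177522199, 'cy': 198.5509580185791, 'k1': -0.03715991095354731, 'eye': [570.7473913885748, 92.7056666169939, 203.2663700512676], 'orientation': [2.875119940289112, -0.001048358582722786, -1.7475556588213028]}
```

View pics/wrist6.png

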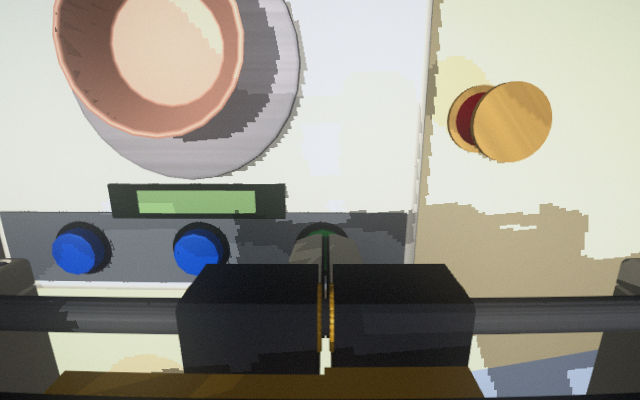

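The green key is sunk under the tips at (325,240), with 8.7 N at z = 38.1. Both blue keys, at (80,250) and (199,250), stay up. I'll lift and move clear.

```bash
python3 - <<'E'
from h import *
robot.move_linear([497.5,105.8,150],speed=60)
robot.move_ptp([330,-250,220],[np.pi,0,-0.178]); robot.sleep(.5)
print(robot.current_t(),robot.current_contact_force())
snap('top','top7')
a=cv2.imread('pics/top0.png')[140:260,190:350];b=cv2.imread('pics/top7.png')[140:260,190:350]
cv2.imwrite('pics/top7c.png',cv2.resize(b,(800,600),interpolation=cv2.INTER_CUBIC))
print(cv2.phaseCorrelate(np.float32(cv2.cvtColor(a,6)),np.float32(cv2.cvtColor(b,6))))
p=p2w('top7',[(0,0)],0)
E
```

```text
24.975 [-0.05839852 -0.36688954 -0.35954601]
top {'fovy': 42.028941282550754, 'cx': 325.87665153190966, 'cy': 194.07224125539918, 'k1': -0.04241001167849982, 'eye': [491.19534794310323, -14.238340873002391, 1216.4120144689007], 'orientation': [-3.0736111135982798, 0.02892824561552243, -1.55839951534848]}
((-0.005667708710177521, -0.021547005485828663), 0.9476977599660555)
```

View pics/top7c.png

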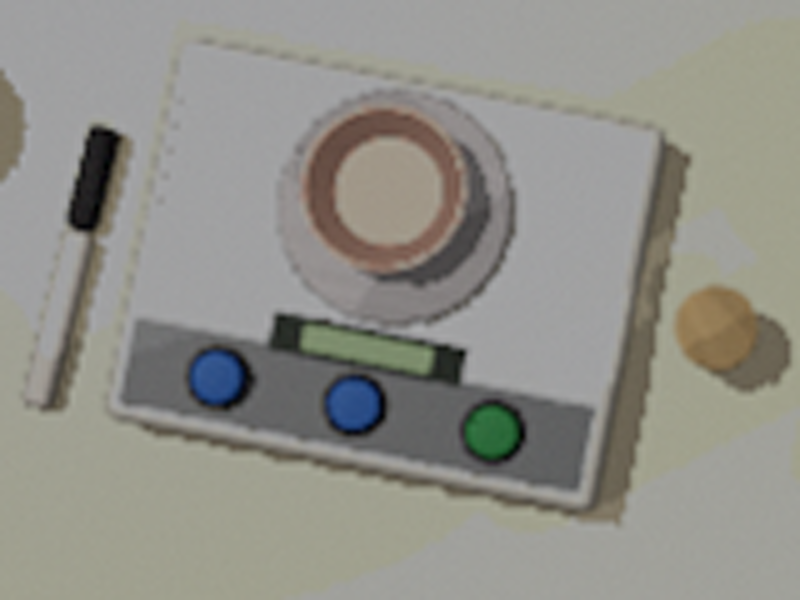

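View pics/top7.png

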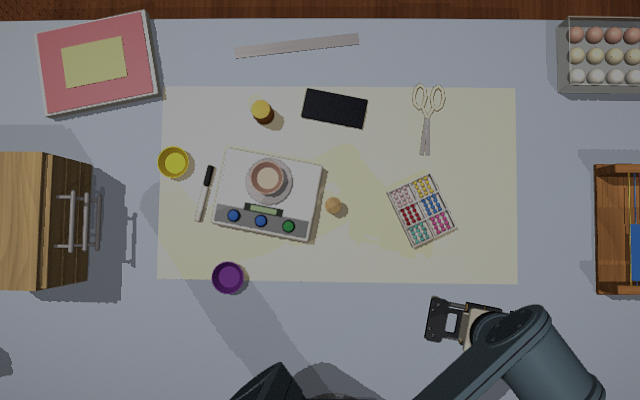

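The keys are at the same crop positions as at the start, (217,378), (354,405) and (492,431). Nothing in the picture has moved, and the arm is clear at about (460,320). I'm handing in.

```bash
python3 -c "
from bench import robot
robot.hand_in(); print(robot.current_t())"
```

```text
the job is handed in; nothing more can be done
the job is handed in; nothing more can be done
```

The scale is tared and the job is handed in at about 25 s of the 48 s allowed.

- **Blue keys:** I pressed both together, one fingertip on each, and held them at the bottom for about 4.5 s with 7–15 N in total (at least 5 N is needed for both). The contact was stiff at z ≈ 38.1–38.3 mm, close to the 38 mm fully-down height. After I lifted, the wrist picture showed both blue keys up.
- **Green key:** I pressed it with the gripper shut, to z ≈ 38.1 mm with 8.7 N (2.5 N is needed). Both blue keys stayed up during this press. Green was up during the blue press.
- **Last checks:** The final top view shows all three keys and the things on the table where they were at the start. The image shift around the scale was about 0.02 pixels. The arm is clear, with less than 0.6 N on the tool.

- **Disagreements:** The three camera estimates of the blue keys differed by up to about 2 mm, so I used an average. There was also a sideways reading of up to about 6 N during the blue press, but the scale did not move.
- **Not read directly:** Key travel could only be judged from height, force and the pictures.

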